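# Send a tray of circuit boards past the hinged stop gate into the dispensing bay

### The job

With one fingertip press the long yellow treadle beside the chute and keep it down, so that the red hinged gate stays sunk below the chute floor, and while you hold it there push the tray of circuit boards along the chute with the other fingertip, past the gate, until it is fully home against the blue end stop. Then let go so that the gate rises shut behind the tray. Only push the tray, never lift or tip it, keep the gate down as long as any of the tray is over it, and leave everything else where it stands.

Things in the scene. Friction and masses are not known exactly. Their poses are not given: they have to be found in the camera images.
- chute: Fixed straight aluminium chute on legs, entry end open. Origin on the table under its centre line; its y runs along it in the push direction, x across it (treadle on the -x side), z up. In its frame, mm: floor top z 62, y -200 to 235; inner width 88 (x -44 to 44) between side guides 4 thick with tops at z 76; posts of the hinge rod, 20 x 14, top z 92, at x -140, y -190 and 140.
- gate_slot (a point): Middle of the 9 mm slot across the chute floor through which the red gate blade rises: x 0, y 90, z 62 mm of the chute; axes as the chute's.
- tray_home (a point): Where the centre of the tray's underside is when home: x 0, y 163, z 62 mm of the chute; axes as the chute's. The blue end stop's inner face is 60 mm beyond it along y (top at z 96 mm); the rear edge of a tray at home is 10 mm beyond the gate blade.
- gate (a joint): Angle of the sprung gate about its hinge rod, rad: 0 = shut (red blade, 45 mm wide, 6 mm thick, 16 mm above the floor), 0.26 = treadle fully down on its stop. Blade wholly below the floor above 0.135; aim for about 0.2. Springs shut when let go. The rod runs along the chute at its x -140, z 84 mm. Holding moment 0.25 N m at 0 to 0.45 N m at 0.26 (about 5 to 9 N at 50 mm from the rod).
- treadle_top (a point): Yellow plate with thin black strips, 70 mm wide (x), 290 mm long (y), 6 mm thick, rigidly part of the gate. Origin: centre of its top face; axes as the chute's when shut: top then level, at z 90 mm, spanning x -125 to -55, y -170 to 120 mm of the chute. Pressing it down by h at a distance d from the hinge rod turns the gate by about h/d; a fingertip may slide along it.
- tray: Loose aluminium tray with eight green circuit boards, 84 mm wide (x), 120 mm long (y), 34 mm high, about 0.4 kg, lying in the chute before the gate with 2 mm play each side. Origin: centre of its underside; y points in the direction of pushing. Flat upright end walls, good to push on.
- jar: Closed jar, 48 mm diameter, 62 mm high, a bystander beside the chute; origin under its centre.
- nozzle: Brass nozzle adapter, 28 mm diameter, 58 mm high, a bystander beside the chute; origin under its centre.
- carrier: Single green board on a black carrier, 44 x 60 x 12 mm, a bystander beside the chute; origin under its centre.
- barrel: Blue barrel, 34 mm diameter, 73 mm high, a bystander standing on the robot's side of the treadle; origin under its centre.
- driver: Screwdriver lying on the table, 170 mm long along its x, a bystander.
- cup: Grey cup, 66 mm diameter, 70 mm high, a bystander; origin under its centre.
- brush: Small brush lying on the table, 160 mm long along its x, a bystander.

How it is judged:
On the way, in this order (a step that is already met when the one before it is completed fails the run):
1. a fingertip holds the treadle down with the gate below the floor while the tray is still before the gate (value of joint gate above 0.145 rad and contact force between the fingers and gate_c0 above 0.5 N and y of tray in the frame of chute below 0.035 m), for 0.2 s.
2. the tray is pushed half-way over the gate while a fingertip holds the gate down (value of joint gate above 0.135 rad and contact force between the fingers and gate_c0 above 0.3 N and y of tray in the frame of chute between 0.09 and 0.145 m), for 0.1 s.
At the end, for the whole second after the job is handed in: The tray lies flat on the chute floor, at rest, within 7 mm of its home position against the end stop (wholly beyond the gate), and the gate has sprung shut behind it (below 0.03 rad) (y of tray in the frame of chute between 0.156 and 0.166 m and z of tray in the frame of chute between 0.058 and 0.066 m and angle between tray's own z axis and vertical below 0.05 rad and value of joint gate below 0.03 rad and linear speed of tray below 0.01 m/s); the robot touches nothing.
It fails at once if the gate is let up while part of the tray is over it (y of tray in the frame of chute between 0.035 and 0.147 m and value of joint gate below 0.125 rad).
It fails at once if the tray is lifted off the chute floor or tipped (z of tray in the frame of chute above 0.074 m or angle between tray's own z axis and vertical above 0.2 rad).
It fails at once if a bystander is moved by more than 25 mm or knocked over (distance of any of jar, nozzle, carrier, barrel, driver, cup, brush from where it was at the start of the episode above 0.025 m or angle between any of jar, nozzle, barrel, cup's own z axis and vertical above 0.4 rad).
It also fails if it takes over 42 s, if anything falls off the work surface, if the arm or the gripper's body presses on something with over 40 N, if the wrist force passes 120 N, or if a joint passes its speed limit or range.

### The arm

A 6-joint arm with a two-finger parallel gripper is mounted at the origin on the work surface. World frame = base frame: x ahead of the robot, y to its left, z up, the work surface at z = 0. Lengths are in m, angles in rad, forces in N, time in s.
With the tool pointing down it reaches from about 0.3 to 0.85 m from the base axis. Payload 4.2 kg.
Tool frame: the origin (TCP) lies between the finger pads; the fingertips stand env.finger_overhang ahead of it and the grasp point (between the pads) lies 3 mm ahead of it (env.finger_overhang is the distance from the TCP to the fingertips, in m); z points along the fingers, y is the direction in which the jaws open and shut (so a half turn about z gives the same grasp; the last joint's range is limited). The gripper opens to 91 mm and grips with 3 to 60 N. Pads are 32 mm wide; open, the fingers measure 118 mm over their backs; the gripper's body (76 mm by 178 mm) begins 60 mm behind the grasp point.
Start: joints at [1.217, 0.32, 1.565, -0, 1.257, -0.02], TCP at [0.188, 0.543, 0.236] pointing down, gripper open.
Joint ranges: [-3.11, 3.11], [-0.84, 2.01], [0.21, 2.61], [-1.34, 4.49], [0.05, 2.63], [-2.56, 2.56]. Speed limits (rad/s): [2.57, 2.57, 3.14, 3.14, 3.14, 3.14].

### API

Orientations are given as a unit quaternion [w, x, y, z].
In Python, from rig import env gives the robot as it stands.
- The arm moves only by the tool apply_moves, never from a script. Its argument "motion" is one flat list of numbers, 7 for each row, row after row: the opening, from -1 (shut) to 1 (fully open), then the shift along the tool's x, y, z in units of 0.03 m (1.0 is 0.03 m), then the turn, a rotation vector about the tool's x, y, z in units of 5 degrees (1.0 is 5 degrees). In form: [grip, x, y, z, wx, wy, wz, grip, x, y, z, wx, wy, wz, ...]. A call has 1 to 20 rows; each row shifts and turns the commanded pose from where the row before left it, along the tool's axes as they then stand; what a row does not reach is not made up. A row lasts 1/10 s, in which the tool goes at most 50 mm and 8.59 degrees, less where a joint would pass 70% of its speed; a pose out of reach is approached as far as the arm can. A call with a number of a shift or a turn outside -1 to 1 is refused whole. A call with a gripper value outside its range is refused whole. The fingers move at their own pace and stop on an object; "newtons" is the grip in N (left out, the last holds). Time passes only in rows, so rows that do not move let the fingers close. It gives the time, the measured TCP pose, the force and the opening at its end, in the units of the state.
- env.read_state(): the state, without advancing time (a new reading comes with each control period).
- env.snapshot(name): name is "side" or "top" or "wrist"; returns the picture (420x560x3 uint8, red, green, blue); there is no depth.
- env.calibration(name): a dict with "mtx" (3x3 intrinsics, pixels), "k1" (the pictures are not rectified: a ray, as slopes to the right and down, at radius r is drawn at 1 + k1 r^2 times it, then the intrinsics apply), "pose" (4x4, takes a point from camera to world coordinates). Camera axes: x right, y down, z forward; pixel columns grow to the right and rows downward; lengths in m; the calibration is good to about 2 mm. A picture is of the moment at which its call begins: read the wrist's pose just before it. calibration takes no time and is no camera call; for the wrist camera it gives the pose at the moment of the call.
- env.sign_off(): hands the job in, once; it reports no verdict.
The state is a dict: "clock": time; "joint_positions": joint angles; "joint_vel": joint speeds; "joint_efforts": joint torques, N m; "ee_pos": TCP position; "orientation": TCP orientation; "contact_force": force on the tool from outside, world axes, zero at the start; "wrist_torque": the same for the moment, N m; "width": finger opening in m.
Only numpy, scipy, OpenCV 4.12 (cv2) and the standard library are available. Lean on these libraries where they do the work, as an engineer would, in place of code of your own. Each camera call takes 0.05 s, during which the arm holds its last target. There are 200 camera calls.

## Working session

There is one attempt and no reset: what is moved stays moved. The work goes in short steps, Python scripts to look and compute and a tool call to move; the robot and the scene stay as the last step left them, time stands still between calls to the robot, and variables do not carry over. Pictures are saved under pics/ and viewed, about 8 in all and at most 12, crops included, and the job is handed in when it is done.

Besides the shell and the picture viewer there is one more tool, called after ">>>" in YAML: its name, and indented under it one key for each argument. apply_moves: Moves the arm, as the interface text tells. Its arguments: {"type":"object","properties":{"motion":{"type":"array","items":{"type":"number"}},"newtons":{"type":"number"}},"required":["motion"]}

```bash
mkdir -p pics
python3 - <<'E'
from rig import env
import cv2
s=env.read_state(); print(s, env.finger_overhang)
for n in("top","side"):
    im=env.snapshot(n); cv2.imwrite(f"pics/{n}0.png",im[:,:,::-1])
    c=env.calibration(n); print(n,c)
E
```

```text
{'clock': 0.0, 'joint_positions': array([ 1.21699234e+00,  3.20287618e-01,  1.56563062e+00,  1.62636425e-05,
        1.25739591e+00, -2.00130970e-02]), 'joint_vel': array([-0.00063395,  0.00034754, -0.00020964,  0.0005319 ,  0.00047794,
       -0.00035506]), 'joint_efforts': array([-7.74709515e-04, -4.12477005e+01, -2.31962746e+01,  7.27907801e-02,
        4.57975524e-02, -1.45345612e-04]), 'ee_pos': array([0.18823256, 0.54284439, 0.2351415 ]), 'orientation': array([-1.67545019e-04,  1.66124154e-01,  9.86104469e-01, -8.44320055e-04]), 'contact_force': array([ 0.12245676, -0.2969527 ,  1.0739832 ]), 'wrist_torque': array([-0.01972905,  0.02490144,  0.07263427]), 'width': 0.09123345776934771} 0.022
top {'mtx': array([[391.4583878 ,   0.        , 274.75588471],
       [  0.        , 391.4583878 , 208.42029406],
       [  0.        ,   0.        ,   1.        ]]), 'k1': 0.00018359377022750712, 'pose': array([[-1.23457591e-02, -9.84188018e-01,  1.76696144e-01,
         3.69581262e-01],
       [-9.99920752e-01,  1.25869363e-02,  2.44097702e-04,
        -2.55510256e-03],
       [-2.46430114e-03, -1.76679127e-01, -9.84265418e-01,
         1.23463562e+00],
       [ 0.00000000e+00,  0.00000000e+00,  0.00000000e+00,
         1.00000000e+00]])}
side {'mtx': array([[474.37325228,   0.        , 274.86962509],
       [  0.        , 474.37325228, 212.27130978],
       [  0.        ,   0.        ,   1.        ]]), 'k1': -0.15814386877892803, 'pose': array([[ 0.99452232, -0.04837958,  0.092654  ,  0.4471062 ],
       [-0.10373357, -0.56567128,  0.81808028, -1.05609846],
       [ 0.01283333, -0.82321043, -0.56759131,  0.79157214],
       [ 0.        ,  0.        ,  0.        ,  1.        ]])}
```

View pics/top0.png

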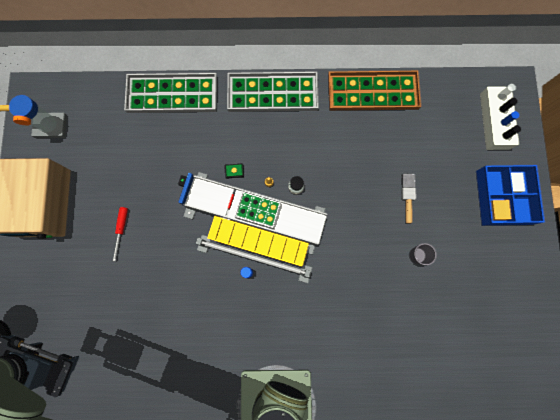

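View pics/side0.png

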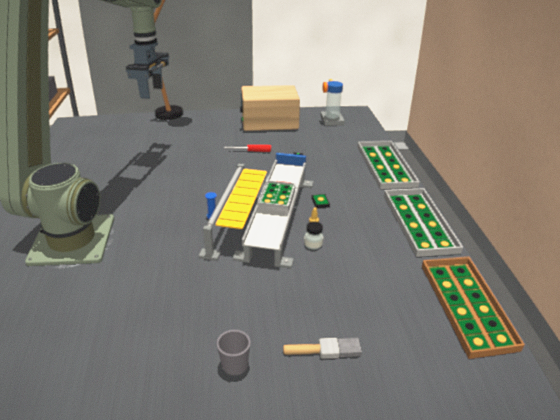

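```bash
cat > h.py <<'E'
import numpy as np, cv2
def ray(c,uv,z):
    K=c["mtx"];k=c["k1"];T=c["pose"]
    d=(np.atleast_2d(uv)-[K[0,2],K[1,2]])/[K[0,0],K[1,1]]
    p=d.copy()
    for _ in range(8): p=d/(1+k*(p**2).sum(1,keepdims=True))
    w=np.c_[p,np.ones(len(p))]@T[:3,:3].T
    return T[:3,3]+w*((z-T[2,3])/w[:,2:])
def masks(im):
    h=cv2.cvtColor(im,cv2.COLOR_RGB2HSV)
    return dict(yel=cv2.inRange(h,(22,150,120),(32,255,255)),grn=cv2.inRange(h,(50,120,40),(80,255,255)),
      blue=cv2.inRange(h,(100,140,60),(125,255,255)),red=cv2.inRange(h,(0,150,100),(6,255,255))|cv2.inRange(h,(174,150,100),(180,255,255)))
def big(m,close=0):
    if close: m=cv2.morphologyEx(m,cv2.MORPH_CLOSE,np.ones((close,close),np.uint8))
    return sorted(cv2.findContours(m,cv2.RETR_EXTERNAL,cv2.CHAIN_APPROX_NONE)[0],key=cv2.contourArea,reverse=True)
E
python3 - <<'E'
from rig import env
from h import *
roi={"top":(170,160,340,290),"side":(200,145,310,265)}
for n in roi:
    im=cv2.imread(f"pics/{n}0.png")[:,:,::-1].copy();c=env.calibration(n);M=masks(im);r=roi[n]
    z=np.zeros((420,560),np.uint8);z[r[1]:r[3],r[0]:r[2]]=255
    print(n)
    for k,h in(("yel",.09),("grn",.092),("blue",.096),("red",.078)):
        cs=big(M[k]&z,7 if k in("yel","grn") else 0)
        for q in cs[:2]:
            if len(q)<3: continue
            w=ray(c,q.reshape(-1,2).astype(float),h)[:,:2]
            R=cv2.minAreaRect((w*1000).astype(np.float32))
            print(k,len(q),cv2.contourArea(q),q.reshape(-1,2).mean(0),np.round(cv2.boxPoints(R)).tolist(),np.round(R[0]),np.round(R[1]),round(R[2],1))
E
```

```text
top
yel 232 2300.0 [257.97844828 240.51724138] [[404.0, -80.0], [472.0, -101.0], [558.0, 178.0], [489.0, 199.0]] [481.  49.] [292.  72.] 72.9
yel 32 34.0 [264.71875 217.34375] [[535.0, 9.0], [548.0, 5.0], [561.0, 45.0], [548.0, 49.0]] [548.  27.] [42. 13.] 72.4
grn 109 756.5 [257.6146789  209.18348624] [[525.0, 7.0], [592.0, -13.0], [623.0, 91.0], [557.0, 111.0]] [574.  49.] [108.  70.] 73.1
grn 51 158.5 [233.68627451 169.84313725] [[675.0, 143.0], [679.0, 95.0], [714.0, 97.0], [710.0, 145.0]] [694. 120.] [35. 48.] 3.8
blue 63 116.5 [185.01587302 187.74603175] [[593.0, 272.0], [683.0, 245.0], [688.0, 258.0], [597.0, 286.0]] [640. 265.] [14. 95.] 73.3
blue 33 99.5 [246.21212121 272.15151515] [[375.0, 65.0], [404.0, 65.0], [404.0, 100.0], [376.0, 100.0]] [390.  83.] [35. 28.] 89.3
red 30 16.0 [230.56666667 201.        ] [[579.0, 134.0], [622.0, 121.0], [624.0, 126.0], [581.0, 140.0]] [602. 130.] [ 6. 45.] 72.2
side
yel 156 1412.0 [241.58974359 198.32692308] [[405.0, -85.0], [473.0, -106.0], [559.0, 173.0], [491.0, 194.0]] [482.  44.] [292.  71.] 72.9
yel 19 22.5 [281.68421053 199.05263158] [[578.0, 3.0], [589.0, 0.0], [597.0, 36.0], [586.0, 38.0]] [587.  19.] [36. 11.] 77.4
grn 79 360.5 [276.49367089 193.67088608] [[531.0, 10.0], [593.0, -10.0], [623.0, 81.0], [560.0, 101.0]] [577.  45.] [95. 65.] 72.2
blue 67 218.5 [289.89552239 158.41791045] [[589.0, 212.0], [674.0, 194.0], [687.0, 257.0], [602.0, 275.0]] [638. 234.] [65. 87.] 78.3
blue 57 129.5 [210.24561404 203.92982456] [[382.0, 59.0], [384.0, -65.0], [408.0, -64.0], [406.0, 60.0]] [395.  -2.] [ 25. 124.] 0.9
red 54 124.0 [259.01851852 147.77777778] [[512.0, 331.0], [585.0, 325.0], [589.0, 369.0], [515.0, 375.0]] [550. 350.] [44. 74.] 85.3
```

>>> apply_moves:
  motion: [1, 0, 0, 0, 0, 0, 0.98, 1, 0, 0, 0, 0, 0, 0.98, 1, 0, 0, 0, 0, 0, 0.98, 1, 0, 0, 0, 0, 0, 0.98, 1, 0, 0, 0, 0, 0, 0.98, 1, 0, 0, 0, 0, 0, 0.98, 1, 0, 0, 0, 0, 0, 0.98, 1, 0, 0, 0, 0, 0, 0.98, 1, 0, 0, 0, 0, 0, 0.98, 1, 0, 0, 0, 0, 0, 0.98, 1, 0, 0, 0, 0, 0, 0.98, 1, 0, 0, 0, 0, 0, 0.98, 1, 0, 0, 0, 0, 0, 0.98, 1, 0, 0, 0, 0, 0, 0.98, 1, 0, 0, 0, 0, 0, 0.98, 1, 0, 0, 0, 0, 0, 0.98, 1, 0, 0, 0, 0, 0, 0.98, 1, 0, 0, 0, 0, 0, 0.94]

```text
clock: 1.9
ee_pos: [0.1883, 0.543, 0.2355]
orientation: [0.0, 0.806, 0.593, -0.0]
contact_force: [0.5, 0.3, 0.1]
width: 0.091
```

>>> apply_moves:
  motion: [1, -0.9, 0.9, 0, 0, 0, 0, 1, -0.9, 0.9, 0, 0, 0, 0, 1, -0.9, 0.9, 0, 0, 0, 0, 1, -0.9, 0.9, 0, 0, 0, 0, 1, -0.9, 0.9, 0, 0, 0, 0, 1, -0.9, 0.9, 0, 0, 0, 0, 1, -0.9, 0.9, 0, 0, 0, 0, 1, -0.9, 0.9, 0, 0, 0, 0, 1, -0.9, 0.9, 0, 0, 0, 0, 1, -0.9, 0.9, 0, 0, 0, 0, 1, -0.9, 0.9, 0, 0, 0, 0, 1, -0.9, 0.9, 0, 0, 0, 0, 1, -0.9, 0.9, 0, 0, 0, 0, 1, -0.9, 0.9, 0, 0, 0, 0, 1, -0.9, 0.9, 0, 0, 0, 0, 1, -0.9, 0.9, 0, 0, 0, 0, 1, -0.9, 0.9, 0, 0, 0, 0, 1, -0.5, 0.75, 0, 0, 0, 0, 1, 0, 0, 0, 0, 0, 0]

```text
clock: 3.8
ee_pos: [0.5105, -0.054, 0.2353]
orientation: [0.0, 0.805, 0.593, -0.0]
contact_force: [-1.0, 0.1, -0.7]
width: 0.0913
```

```bash
cat > st.py <<'E'
from rig import env
from h import *
from scipy.spatial.transform import Rotation as R
O=np.array([574.9,43.9]);X=np.array([.956,-.294]);Y=np.array([.294,.956])
s=env.read_state();p=s["ee_pos"]*1000;d=p[:2]-O
m=R.from_quat(np.roll(s["orientation"],-1)).as_matrix()
print("t",round(s["clock"],2),"chute xy",(d@X).round(1),(d@Y).round(1),"tipz",(p[2]-22).round(1),"tooly az",np.degrees(np.arctan2(m[1,1],m[0,1])).round(2),"z",m[:,2].round(3),"F",s["contact_force"].round(1),"w",round(s["width"],4))
E
cat > snap.py <<'E'
import sys;from st import *
n,f=sys.argv[1:];cv2.imwrite("pics/"+f,env.snapshot(n)[:,:,::-1])
E
python3 snap.py wrist w1.png
```

```text
t 3.8 chute xy -32.7 -112.5 tipz 213.3 tooly az -17.32 z [ 0.    -0.001 -1.   ] F [-1.   0.1 -0.7] w 0.0913
```

View pics/w1.png

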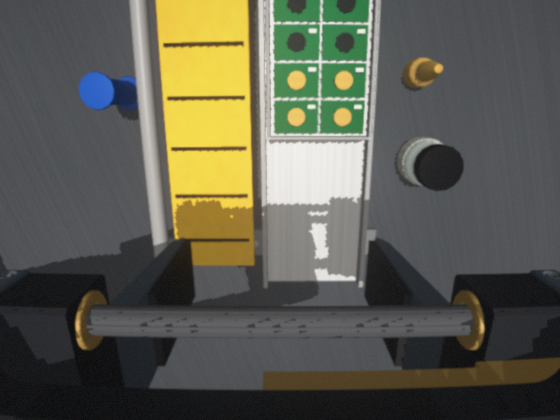

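Run:
```python
from st import *
c=env.calibration("wrist")
def ch(uv,z):
    d=ray(c,np.array(uv,float),z)[:,:2]*1000-O; return np.c_[d@X,d@Y].round(1).tolist()
print("tray rear top",ch([(267,138),(370,138)],.096))
print("treadle end corners",ch([(177,265),(255,265)],.09),"edges at top",ch([(158,0),(250,0)],.09))
print("guide ends",ch([(265,286),(365,286)],.076))
im=cv2.imread("pics/w1.png")[:,:,::-1].copy()
q=big(masks(im)["yel"],9)[0]; w=ray(c,q.reshape(-1,2).astype(float),.09)[:,:2]*1000
print(cv2.minAreaRect(w.astype(np.float32)))
```

```text
t 3.85 chute xy -34.4 -111.5 tipz 213.2 tooly az -17.26 z [-0.001  0.    -1.   ] F [-0.  -0.1 -0. ] w 0.0913
tray rear top [[-43.9, -55.9], [38.2, -55.8]]
treadle end corners [[-127.0, -168.9], [-56.3, -168.7]] edges at top [[-125.0, 47.4], [-55.7, 46.0]]
guide ends [[-48.2, -197.5], [48.4, -198.0]]
((472.71771240234375, 25.485305786132812), (190.22283935546875, 69.48147583007812), 72.89561462402344)
```

>>> apply_moves:
  motion: [1, 0, 0, 0.9, 0, 0, 0, 1, 0, 0, 0.9, 0, 0, 0, 1, 0, 0, 0.9, 0, 0, 0, 1, 0, 0, 0.9, 0, 0, 0, 1, 0, 0, 0.2, 0, 0, 0, 1, 0, 0, 0.1, 0, 0, 0, 1, 0, 0, 0.1, 0, 0, 0, 1, 0, 0, 0.1, 0, 0, 0, 1, 0, 0, 0.1, 0, 0, 0, 1, 0, 0, 0.1, 0, 0, 0, 1, 0, 0, 0.1, 0, 0, 0, 1, 0, 0, 0, 0, 0, 0, 1, 0, 0, 0, 0, 0, 0]

```text
clock: 5.15
ee_pos: [0.51, -0.0516, 0.1054]
orientation: [0.001, 0.805, 0.594, 0.001]
contact_force: [-0.1, -0.1, 7.6]
width: 0.0912
```

```bash
python3 snap.py wrist w2.png; python3 snap.py side s2.png; python3 -c "
import cv2
a=cv2.imread('pics/s2.png')[130:270,180:330];cv2.imwrite('pics/s2c.png',cv2.resize(a,None,fx=4,fy=4,interpolation=cv2.INTER_CUBIC))"
```

```text
t 5.15 chute xy -34.0 -110.3 tipz 83.4 tooly az -17.14 z [ 0.003 -0.    -1.   ] F [-0.1 -0.1  7.6] w 0.0912
t 5.2 chute xy -34.0 -110.3 tipz 83.4 tooly az -17.14 z [ 0.003 -0.    -1.   ] F [0.1 0.5 6.8] w 0.0912
```

View pics/s2c.png

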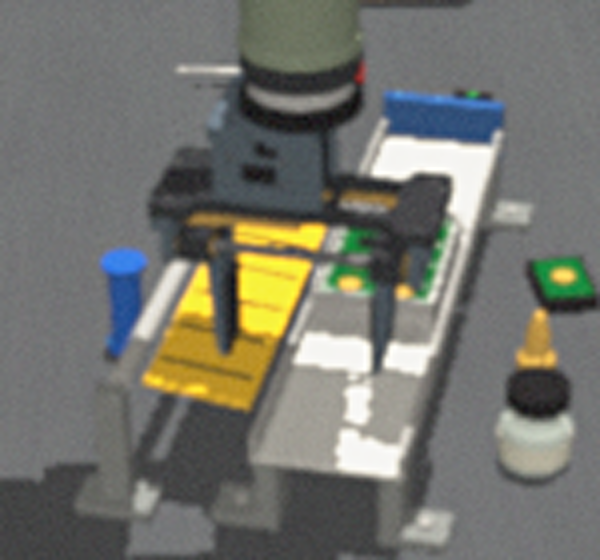

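>>> apply_moves:
  motion: [1, 0, 0, 0.08, 0, 0, 0, 1, 0, 0, 0.07, 0, 0, 0, 1, 0, 0, 0, 0, 0, 0, 1, 0, 0, 0, 0, 0, 0, 1, 0, 0, 0, 0, 0, 0]

```text
clock: 5.75
ee_pos: [0.5098, -0.0515, 0.101]
orientation: [0.001, 0.805, 0.594, 0.001]
contact_force: [-0.7, 0.7, 8.2]
width: 0.0916
```

```bash
python3 snap.py wrist w3.png; python3 snap.py top t3.png; python3 -c "
import cv2,numpy as np
a=cv2.imread('pics/w3.png');b=cv2.imread('pics/t3.png')[160:300,170:340]
b=cv2.resize(b,None,fx=2.2,fy=2.2,interpolation=cv2.INTER_CUBIC)
c=np.zeros((420,800,3),np.uint8);c[:,:420]=a[:,70:490];c[:308,424:798]=b[:308,:374];cv2.imwrite('pics/c3.png',c)"
```

```text
t 5.75 chute xy -34.2 -110.4 tipz 79.0 tooly az -17.15 z [ 0.002  0.    -1.   ] F [-0.7  0.7  8.2] w 0.0916
t 5.8 chute xy -34.1 -110.3 tipz 79.1 tooly az -17.14 z [ 0.003  0.    -1.   ] F [-1.1 -0.1  7.4] w 0.0908
```

View pics/c3.png

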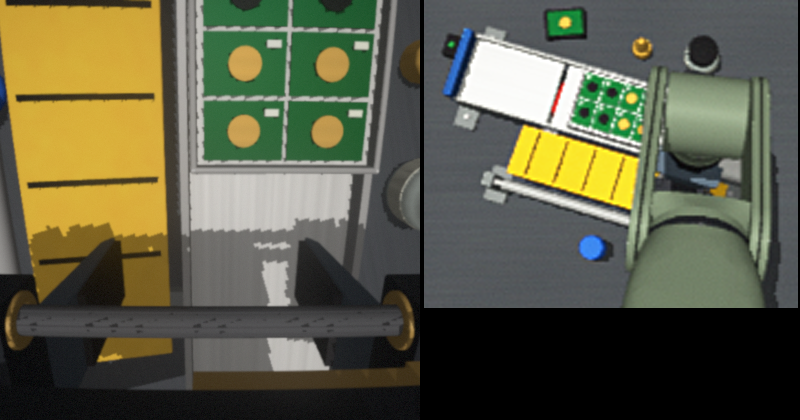

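```bash
cat > ang.py <<'E'
from st import *
import sys
def ang(f,c):
    im=cv2.imread("pics/"+f)[:,:,::-1].copy();m=masks(im)["yel"]
    for r in (20,60,110,140,200):
        xs=np.where(m[r,:330]>0)[0]
        if len(xs)<20: continue
        out=[]
        for u,e in((xs.max(),-55.3),(xs.min(),-124)):
            zs=np.linspace(.05,.1,501);x=[((ray(c,[(u,r)],z)[0,:2]*1000-O)@X) for z in zs]
            z=zs[np.argmin(abs(np.array(x)-e))]*1000;out.append((u,z))
        print(r,out,"angle",np.arctan2(90-out[0][1],85).round(3))
ang(sys.argv[1],env.calibration("wrist"))
E
python3 ang.py w3.png
```

```text
t 5.85 chute xy -34.2 -110.3 tipz 79.0 tooly az -17.14 z [ 0.003  0.    -1.   ] F [-0.5 -0.1  8.9] w 0.0913
20 [(np.int64(228), np.float64(86.2)), (np.int64(70), np.float64(85.30000000000001))] angle 0.045
60 [(np.int64(228), np.float64(90.0)), (np.int64(75), np.float64(84.80000000000001))] angle 0.0
110 [(np.int64(226), np.float64(100.0)), (np.int64(79), np.float64(86.50000000000001))] angle -0.117
140 [(np.int64(231), np.float64(88.7)), (np.int64(83), np.float64(86.50000000000001))] angle 0.015
200 [(np.int64(234), np.float64(85.8)), (np.int64(93), np.float64(85.30000000000001))] angle 0.049
```

```bash
python3 snap.py side s4.png
python3 - <<'E'
from st import *
c=env.calibration("side");K=c["mtx"];T=np.linalg.inv(c["pose"])
def proj(x,y,z):
    w=np.r_[(O+x*X+y*Y)/1000,z/1000,1];p=(T@w)[:3];q=p[:2]/p[2];q=q*(1+c["k1"]*(q@q));return q*[K[0,0],K[1,1]]+[K[0,2],K[1,2]]
def corner(t,d,y): return proj(-140+d*np.cos(t)+6*np.sin(t),y,84+6*np.cos(t)-d*np.sin(t))
for t in(0,.1,.15,.2,.26): print(t,*[corner(t,d,y).round(1) for d,y in((85,100),(85,-60),(85,-160))])
for f in("side0.png","s2.png","s4.png"):
    m=masks(cv2.imread("pics/"+f)[:,:,::-1].copy())["yel"][:,:275]
    print(f,[(r,np.where(m[r])[0].max()) for r in (176,180,184,188,192,204,208,212,216,220,224) if m[r].any()])
    print({t:[round(float(np.interp(r,*zip(*[corner(t,85,y)[::-1] for y in range(120,-171,-10)]))),1) for r in(176,180,184,188,192,204,208,212,216,220,224)] for t in(0,.15,.2,.26)}) if f=="s4.png" else 0
E
```

```text
t 5.85 chute xy -34.2 -110.3 tipz 79.0 tooly az -17.14 z [ 0.003  0.    -1.   ] F [-0.5 -0.1  8.9] w 0.0913
t 5.9 chute xy -34.2 -110.3 tipz 79.1 tooly az -17.14 z [ 0.003  0.    -1.   ] F [-0.9  0.2  7.7] w 0.0913
0 [264.5 174. ] [251.9 203.2] [242.6 224.8]
0.1 [264.5 176.5] [252.  205.9] [242.8 227.5]
0.15 [264.5 177.7] [251.9 207.2] [242.7 228.8]
0.2 [264.3 179. ] [251.8 208.5] [242.6 230.2]
0.26 [264.  180.4] [251.5 210. ] [242.3 231.7]
side0.png [(176, np.int64(264)), (180, np.int64(262)), (184, np.int64(260)), (188, np.int64(259)), (192, np.int64(257)), (204, np.int64(252)), (208, np.int64(250)), (212, np.int64(248)), (216, np.int64(247)), (220, np.int64(245)), (224, np.int64(243))]
s2.png [(188, np.int64(260)), (204, np.int64(253)), (208, np.int64(251)), (212, np.int64(250)), (216, np.int64(247)), (220, np.int64(246)), (224, np.int64(244))]
s4.png [(188, np.int64(260)), (192, np.int64(259)), (204, np.int64(254)), (208, np.int64(252)), (212, np.int64(250)), (216, np.int64(247)), (220, np.int64(245)), (224, np.int64(243))]
{0: [263.6, 261.9, 260.2, 258.4, 256.7, 251.5, 249.8, 248.1, 246.4, 244.7, 242.9], 0.15: [265.2, 263.5, 261.8, 260.1, 258.4, 253.3, 251.6, 249.9, 248.2, 246.5, 244.8], 0.2: [265.6, 263.9, 262.2, 260.5, 258.8, 253.7, 252.0, 250.3, 248.6, 246.9, 245.2], 0.26: [265.5, 264.2, 262.5, 260.8, 259.1, 254.0, 252.4, 250.7, 249.0, 247.3, 245.6]}
```

>>> apply_moves:
  motion: [1, 0.3, 0, 0, 0, 0, 0, 1, 0.3, 0, 0, 0, 0, 0, 1, 0.3, 0, 0, 0, 0, 0, 1, 0.2, 0, 0, 0, 0, 0, 1, 0.2, 0, 0, 0, 0, 0, 1, 0.2, 0, 0, 0, 0, 0, 1, 0.2, 0, 0, 0, 0, 0, 1, 0.2, 0, 0, 0, 0, 0]

```text
clock: 6.7
ee_pos: [0.527, 0.0004, 0.1012]
orientation: [0.003, 0.804, 0.595, -0.0]
contact_force: [-0.7, -10.0, 7.7]
width: 0.0909
```

```bash
python3 st.py
```

```text
t 6.7 chute xy -33.0 -55.6 tipz 79.2 tooly az -17.0 z [ 0.003 -0.005 -1.   ] F [ -0.7 -10.    7.7] w 0.0909
```

>>> apply_moves:
  motion: [1, 0.2, 0, 0, 0, 0, 0, 1, 0.2, 0, 0, 0, 0, 0, 1, 0.2, 0, 0, 0, 0, 0, 1, 0.2, 0, 0, 0, 0, 0, 1, 0.2, 0, 0, 0, 0, 0, 1, 0.2, 0, 0, 0, 0, 0, 1, 0.2, 0, 0, 0, 0, 0, 1, 0.2, 0, 0, 0, 0, 0, 1, 0.2, 0, 0, 0, 0, 0, 1, 0.2, 0, 0, 0, 0, 0]

```text
clock: 7.7
ee_pos: [0.5445, 0.0576, 0.1013]
orientation: [0.003, 0.804, 0.595, -0.0]
contact_force: [-0.1, -10.4, 8.6]
width: 0.0915
```

```bash
python3 st.py
```

```text
t 7.7 chute xy -33.1 4.2 tipz 79.3 tooly az -17.01 z [ 0.003 -0.005 -1.   ] F [ -0.1 -10.4   8.6] w 0.0915
```

Steady. Continue another 60 mm, then check.

>>> apply_moves:
  motion: [1, 0.2, 0, 0, 0, 0, 0, 1, 0.2, 0, 0, 0, 0, 0, 1, 0.2, 0, 0, 0, 0, 0, 1, 0.2, 0, 0, 0, 0, 0, 1, 0.2, 0, 0, 0, 0, 0, 1, 0.2, 0, 0, 0, 0, 0, 1, 0.2, 0, 0, 0, 0, 0, 1, 0.2, 0, 0, 0, 0, 0, 1, 0.2, 0, 0, 0, 0, 0, 1, 0.2, 0, 0, 0, 0, 0]

```text
clock: 8.7
ee_pos: [0.562, 0.1148, 0.1013]
orientation: [0.003, 0.804, 0.595, -0.001]
contact_force: [-0.5, -11.3, 9.6]
width: 0.091
```

```bash
python3 st.py; python3 snap.py wrist w5.png
```

```text
t 8.7 chute xy -33.2 63.9 tipz 79.3 tooly az -17.03 z [ 0.002 -0.005 -1.   ] F [ -0.5 -11.3   9.6] w 0.091
t 8.7 chute xy -33.2 63.9 tipz 79.3 tooly az -17.03 z [ 0.002 -0.005 -1.   ] F [ -0.5 -11.3   9.6] w 0.091
```

View pics/w5.png

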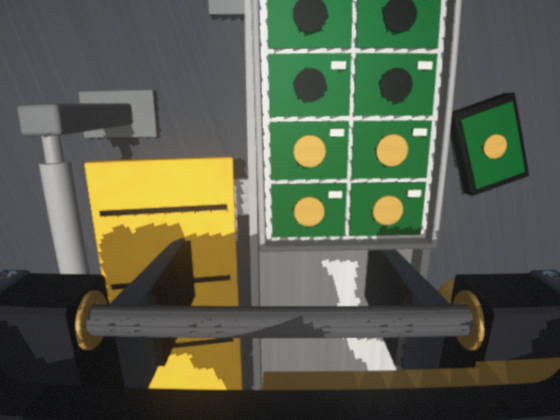

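Run:
```python
from st import *
c=env.calibration("wrist")
d=ray(c,np.array([(262,246),(436,243)],float),.096)[:,:2]*1000-O; print(d@X,d@Y)
```

```text
t 8.75 chute xy -33.2 65.1 tipz 79.3 tooly az -17.01 z [ 0.003 -0.004 -1.   ] F [ 0.2 -8.3  9.4] w 0.0913
[-40.91958275  40.55364747] [83.0543992  84.35710254]
```

>>> apply_moves:
  motion: [1, 0.15, 0, 0, 0, 0, 0, 1, 0.15, 0, 0, 0, 0, 0, 1, 0.15, 0, 0, 0, 0, 0, 1, 0.08, 0, 0, 0, 0, 0, 1, 0.06, 0, 0, 0, 0, 0]

```text
clock: 9.25
ee_pos: [0.5671, 0.1316, 0.1013]
orientation: [0.003, 0.804, 0.595, -0.001]
contact_force: [-0.9, -10.6, 9.2]
width: 0.0911
```

>>> apply_moves:
  motion: [1, 0.05, 0, 0, 0, 0, 0, 1, 0.05, 0, 0, 0, 0, 0]

```text
clock: 9.45
ee_pos: [0.568, 0.1343, 0.1013]
orientation: [0.003, 0.804, 0.595, -0.001]
contact_force: [-0.2, -11.5, 9.1]
width: 0.0909
```

```bash
python3 st.py
```

```text
t 9.45 chute xy -33.2 84.4 tipz 79.3 tooly az -17.03 z [ 0.002 -0.005 -1.   ] F [ -0.2 -11.5   9.1] w 0.0909
```

>>> apply_moves:
  motion: [1, 0.05, 0, 0, 0, 0, 0]

```text
clock: 9.55
ee_pos: [0.5684, 0.1357, 0.1013]
orientation: [0.003, 0.804, 0.595, -0.001]
contact_force: [-1.6, -10.6, 9.8]
width: 0.0914
```

>>> apply_moves:
  motion: [1, 0.05, 0, 0, 0, 0, 0]

```text
clock: 9.65
ee_pos: [0.5687, 0.1367, 0.1013]
orientation: [0.003, 0.804, 0.595, -0.001]
contact_force: [-0.8, -15.5, 11.1]
width: 0.0915
```

>>> apply_moves:
  motion: [1, 0.04, 0, 0, 0, 0, 0]

```text
clock: 9.75
ee_pos: [0.5687, 0.1368, 0.1013]
orientation: [0.004, 0.804, 0.595, -0.002]
contact_force: [-2.6, -18.1, 11.8]
width: 0.0909
```

>>> apply_moves:
  motion: [1, -0.2, 0, 0, 0, 0, 0, 1, -0.2, 0, 0, 0, 0, 0, 1, 0, 0, 0, 0, 0, 0]

```text
clock: 10.05
ee_pos: [0.5675, 0.1309, 0.102]
orientation: [0.001, 0.805, 0.593, 0.004]
contact_force: [1.8, 2.3, 8.1]
width: 0.0911
```

>>> apply_moves:
  motion: [1, 0, 0, -0.1, 0, 0, 0, 1, 0, 0, -0.1, 0, 0, 0, 1, 0, 0, -0.1, 0, 0, 0, 1, 0, 0, -0.1, 0, 0, 0, 1, 0, 0, -0.1, 0, 0, 0, 1, 0, 0, -0.2, 0, 0, 0, 1, 0, 0, -0.5, 0, 0, 0, 1, 0, 0, -0.9, 0, 0, 0, 1, 0, 0, -0.9, 0, 0, 0, 1, 0, 0, -0.9, 0, 0, 0, 1, 0, 0, -0.9, 0, 0, 0, 1, -0.5, 0, 0, 0, 0, 0, 1, -0.9, 0, 0, 0, 0, 0, 1, -0.9, 0, 0, 0, 0, 0, 1, -0.5, 0, 0, 0, 0, 0, 1, 0, 0, 0, 0, 0, 0, 1, 0, 0, 0, 0, 0, 0]

```text
clock: 11.75
ee_pos: [0.5402, 0.0498, 0.2431]
orientation: [-0.0, 0.805, 0.594, 0.0]
contact_force: [-0.1, 0.0, -0.3]
width: 0.0911
```

```bash
python3 snap.py wrist w6.png;  python3 snap.py top t6.png
```

```text
t 11.75 chute xy -34.9 -4.6 tipz 221.1 tooly az -17.18 z [-0.     0.001 -1.   ] F [-0.1  0.  -0.3] w 0.0911
t 11.8 chute xy -34.9 -4.1 tipz 221.2 tooly az -17.13 z [-0.     0.001 -1.   ] F [ 0.3 -0.   0.7] w 0.0912
```

View pics/w6.png

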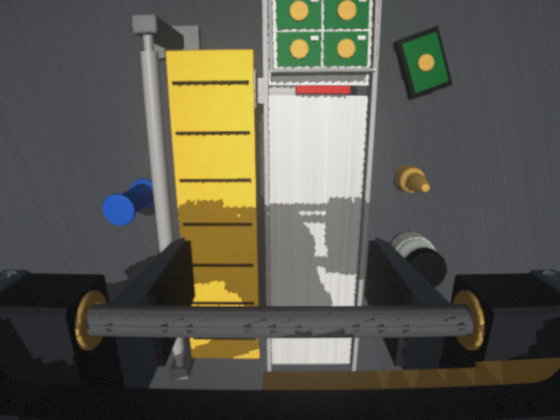

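Run:
```python
from st import *
c=env.calibration("wrist")
def ch(uv,z):
    d=ray(c,np.array(uv,float),z)[:,:2]*1000-O; return np.c_[d@X,d@Y].round(1).tolist()
print("rear top edge",ch([(271,70),(374,68)],.096),"rear lower",ch([(271,76),(374,74)],.096))
im=cv2.imread("pics/w6.png")[:,:,::-1].copy();m=masks(im)
q=big(m["red"][:130])[0].reshape(-1,2);print("red",ch([q.min(0),q.max(0)],.078))
m=masks(cv2.imread("pics/t6.png")[:,:,::-1].copy())
c=env.calibration("top")
q=big(m["grn"][180:230,180:300],7)[0].reshape(-1,2)+[180,180]
r=cv2.minAreaRect((ray(c,q.astype(float),.092)[:,:2]*1000).astype(np.float32));d=np.array(r[0])-O;print("tray top cam",d@X,d@Y,r)
a,b=(masks(cv2.imread(f"pics/{f}.png")[:,:,::-1].copy())["yel"] for f in("top0","t6"));print("yellow moved px",((a^b)[200:270,190:320]>0).sum(),(a[200:270,190:320]>0).sum())
```

```text
t 11.85 chute xy -34.9 -3.9 tipz 221.2 tooly az -17.1 z [-0.     0.001 -1.   ] F [0.5 0.6 0.4] w 0.0915
rear top edge [[-41.1, 103.7], [39.5, 105.8]] rear lower [[-41.1, 99.2], [39.7, 101.3]]
red [[-19.8, 92.6], [24.0, 87.3]]
tray top cam -6.644835766601539 191.12386804199218 ((624.7194213867188, 228.49932861328125), (66.2428207397461, 79.49408721923828), 89.2568359375)
yellow moved px 1667 2489
```

```bash
python3 -c "
from rig import env
print(env.sign_off())"
```

```text
the job is handed in; nothing more can be done
None
```

The tray is home against the blue end stop, the gate has risen behind it, and the job is handed in; no verdict was returned. It took about 12 s of the 42 s allowed.

One fingertip pressed the treadle down about 11 mm, which I estimate as a gate angle of 0.2 to 0.24 rad. That hold stayed steady while the other fingertip pushed the tray along the chute. At the end the push force rose from about 11 to 18 N and the arm stopped advancing, so the tray was against the stop. I backed off a little before lifting away.

**Last checks (wrist camera):**
- **Tray:** its rear edge is at chute y of about 101–105 mm, depending on which edge line is used. That puts the tray centre at about 161–165 mm, against the target of 163 mm and the limit of 166 mm.
- **Gate:** the red blade shows at y 87–93 mm at its shut height, about 44 mm wide, which fits a closed gate.
- **Contact and bystanders:** the arm was clear, with force near zero. The barrel, nozzle, jar and carrier are upright in the last picture. I did not re-measure their positions, and the driver, cup and brush were out of that view.

**Checks that failed or disagreed:**
- **Gate angle:** the first estimate from the wrist camera was useless because the view was too edge-on. The side camera and the fingertip depth agreed with each other instead.
- **Final top-camera check:** it put the tray at about 191 mm, which is beyond the end stop, and showed the treadle's yellow area as changed. I put both down to the arm blocking that view, but did not view that picture to confirm, and relied on the wrist view and the force rise at the stop.

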